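# Lock the printing screen down with its keyed locking pin

### The arm

A 6-joint arm with a two-finger parallel gripper is mounted at the origin on the work surface. World frame = base frame: x ahead of the robot, y to its left, z up, the work surface at z = 0. Lengths are in mm, angles in rad, forces in N, time in s.
With the tool pointing down it reaches from about 400 to 925 mm from the base axis. Payload 12.5 kg.
Tool frame: the origin (TCP) lies at the very end of the fingers, on their centre line; the grasp point (between the pads) lies env.grip_point_offset behind it (env.grip_point_offset is the distance from the TCP to the grasp point, in mm); y points along the fingers, z is the direction in which the jaws open and shut, and the axes are right-handed (so a half turn about y gives the same grasp; the last joint's range is limited). The gripper opens to 95 mm and grips with 3 to 60 N. Pads are 20 mm wide; open, the fingers measure 119 mm over their backs; the gripper's body (75 mm by 180 mm) begins 59 mm behind the grasp point.
Start: joints at [1.2, 0.491, 1.559, -0, 1.092, -0.106], TCP at [163.556, 603.242, 177.561] pointing down, gripper open.
Joint ranges: [-3.1, 3.1], [-0.84, 2.19], [0.05, 2.79], [-1.13, 4.28], [0.06, 2.93], [-2.69, 2.69]. Speed limits (rad/s): [2.22, 2.22, 2.79, 3.14, 3.14, 3.14].

### API

Orientations are given as [roll, pitch, yaw] about the fixed x, y, z axes, in that order (R = Rz(yaw) Ry(pitch) Rx(roll)).
In Python, from cell import readout, read_camera, env, nets gives the robot as it stands.
- The arm moves only by the tool apply_moves, never from a script. Its argument "increments" is a list of rows, each a list of 3 entries, a list of its own where there are three numbers: the shift along the tool's x, y, z in cm, then the turn, a rotation vector about the tool's x, y, z in degrees, then the finger opening in cm, from 0 to 9.51. A call has exactly 5 rows; each row shifts and turns the pose as measured when the row begins, along the tool's axes as they then stand; what a row does not reach is not made up. A row lasts 1/8 s, in which the tool goes at most 62.5 mm and 10.7 degrees, less where a joint would pass 70% of its speed; a pose out of reach is approached as far as the arm can. A call with a gripper value outside its range is refused whole. The fingers move at their own pace and stop on an object; the grip force is fixed at half the most. Time passes only in rows, so rows that do not move let the fingers close, or fill a call up. It gives the time, the measured TCP pose, the force and the opening at its end, in the units of the state.
- readout.state(): the state, without advancing time (a new reading comes with each control period).
- read_camera(name): name is "scene" or "top" or "wrist"; returns a dict with "img" (420x560x3 uint8, red, green, blue), "vfov" (degrees; the focal length in pixels is half the picture's height over the tangent of half this angle, whatever the lens; pixels are square), "cx", "cy" (the principal point, pixels), "rvec" (rotation vector, rad) and "tvec" (3), from world to camera coordinates, as OpenCV has them; the wrist camera has in their place "mount" (4x4, takes a point from camera to tool coordinates, whose origin is the TCP and whose axes are the tool frame's). Camera axes: x right, y down, z forward; pixel columns grow to the right and rows downward; lengths in mm; the calibration is good to about 2 mm. A picture is of the moment at which its call begins: read the wrist's pose just before it. There is no depth.
- env.job_done(): hands the job in, once; it reports no verdict.
Trained networks look in a picture, given as the dict that the camera call returned (one of the last four; its "shot" number tells which), for a name from the list of things; names that differ only in an ending like _2 or _b are one class to them, and where a whole thing is asked for, a point or a joint stands for the part that bears it (a point fixed in the world has none). Each returns a list of dicts, best first, with "confidence" (0 to 1); they miss things now and then, are a little off and sometimes report something else, mostly with a low value. They report only what shows in the picture. A call takes as long as a camera call.
- nets.look_for(picture, thing): "point" ([x, y, z] in mm, in the coordinates of the camera as it stood for that picture, good to about 4 mm: the middle of the surface that is visible of it).
- nets.mark_of(picture, thing): "point" ([x, y, z] in mm, in the coordinates of the camera as it stood for that picture, good to about 4 mm: a listed point, or the origin of a listed thing).
The state is a dict: "t": time; "joints": joint angles; "qvel": joint speeds; "tau": joint torques, N m; "eef_pos": TCP position; "tcp_rot": TCP orientation; "ft_force": force on the tool from outside, world axes, zero at the start; "moment": the same for the moment, N m; "opening": opening from 0.0 (shut) to 1.0 (fully open).
Only numpy, scipy, OpenCV 4.12 (cv2) and the standard library are available. Lean on these libraries where they do the work, as an engineer would, in place of code of your own. Each camera call takes 0.05 s, during which the arm holds its last target. There are 200 camera calls.

### The job

Lock the screen frame onto the print board with its locking pin: swing the red-tipped lever until it points over the white mark, so that the pin's flat key lines up with the slot in the frame's lug, and press the pin fully down through the slot. Then swing the lever clockwise (seen from above) until it points over the red mark and leave it there, with the pin still fully down. Do not shift the frame, and leave the squeegee, the ink pot and the tape roll where they are.

Things in the scene. Friction and masses are not known exactly. Their poses are not given: they have to be found in the camera images.
- fixture: White print board, 360 x 400 x 20 mm, fixed; place and yaw vary. Origin on the table under the pin's vertical axis; +x from the pin to the frame (away from the robot at yaw 0), +y left. Spans x -90..270, y -200..200 mm. A dark post (x -67..-45, y -25..25, top z 85 mm) holds a sleeve round the pin (radius 18, z 67..85 mm).
- white_mark (a point): Middle of the white mark, a 25 x 10 mm stripe on black on top of the frame's near edge, straight in +x of the pin axis and 58 mm from it, 50 mm above the table: lever here to insert the pin.
- red_mark (a point): Middle of the red mark, a 44 x 12 mm stripe on a grey block on the board, straight in -y of the pin axis and 85 mm from it, 43 mm above the table: lever here when locked.
- lever (a joint): Turn of pin, key and lever about the vertical axis (rad), counter-clockwise from above positive. 0: lever over the white mark, key in line with the slot. -1.571: over the red mark, locked. Starts at 0.5 to 1.35; stops at 1.5 and -2.1, none at the marks. Stays where left; 0.1 N m turns it. The slot takes the key freely within 0.1 of 0, not beyond about 0.25; in the slot it cannot turn till fully down.
- plunger (a joint): How far the pin is pressed down (m): 0 raised (start), 0.032 fully down, on its stop. No spring: friction holds it at any height, about 5 to 8 N presses it. The key (26 x 8 mm, 8 mm tall) is above the lug up to 0.006 and wholly below it from 0.021.
- pin_head (a point): Centre of the flat top of the pin's black round head, which is 44 mm across and 26 mm tall: the place to press. It lies on the pin axis, 150 mm above the table when the pin is raised and 118 mm when it is fully down.
- lever_tip (a point): Centre of the red ball (22 mm across) at the lever's end, 92 mm from the pin axis, 19 mm below the top of the head. The lever is a level steel bar, 14 mm wide and tall, from the head to the ball at this height; it goes down with the pin. Push it sideways anywhere 25 to 80 mm from the axis.
- frame_slot (a point): Centre of the slot's mouth in the frame's lug, under the pin. The loose aluminium frame (206 x 260 mm, 30 mm tall, 0.6 to 1.1 kg) lies between locators, its near edge 45 mm in +x of the pin axis; its steel lug, 7 mm thick, top 47 mm above the table, reaches back under the pin. The slot is 31 mm along the frame's x, 11 mm wide.
- squeegee_mid (a point): Centre of a red and wooden squeegee, 150 mm long and 23 mm tall, that lies on the yellow screen inside the frame. Leave it alone.
- ink_pot_mid (a point): Centre of a green ink pot, 54 mm across and 55 mm tall, on a near corner of the board. Leave it alone.
- tape_roll_mid (a point): Centre of a white tape roll, 66 mm across and 24 mm tall, on the other near corner of the board. Leave it alone.

How it is judged:
By the outcome, as a careful person would: the job done as asked, in the order asked, and still so for the second after the job is handed in, with the robot touching nothing.
It also fails if it takes over 61 s, if anything falls off the work surface, if the arm or the gripper's body presses on something with over 40 N, if the wrist force passes 120 N, or if a joint passes its speed limit or range.

## Working session

There is one attempt and no reset: what is moved stays moved. The work goes in short steps, Python scripts to look and compute and a tool call to move; the robot and the scene stay as the last step left them, time stands still between calls to the robot, and variables do not carry over. Pictures are saved under pics/ and viewed, about 8 in all and at most 12, crops included, and the job is handed in when it is done.

Besides the shell and the picture viewer there is one more tool, called after ">>>" as name(argument=value, ...) on one line, values as JSON. apply_moves: Moves the arm, as the interface text tells. Its arguments: {"type":"object","properties":{"increments":{"type":"array"}},"required":["increments"]}

```bash
mkdir -p pics; cat > h.py <<'E'
import numpy as np, cv2
from scipy.spatial.transform import Rotation as R
from cell import readout, read_camera, env, nets
def save(p,n): cv2.imwrite(f'pics/{n}.png',cv2.cvtColor(p['img'],cv2.COLOR_RGB2BGR))
def toolR(s): return R.from_euler('xyz',s['tcp_rot']).as_matrix()
def w(p,c,s=None):
    c=np.array(c,float)
    if 'rvec' in p and p['rvec'] is not None:
        Rm=cv2.Rodrigues(np.array(p['rvec'],float))[0]; return Rm.T@(c-np.array(p['tvec']).ravel())
    m=np.array(p['mount'])@np.append(c,1); return toolR(s)@m[:3]+np.array(s['eef_pos'])
E
python3 - <<'E'
from h import *
s=readout.state(); print({k:np.round(v,3) for k,v in s.items()}); print(toolR(s).round(3), env.grip_point_offset)
for c in('top','scene'):
    p=read_camera(c); save(p,c+'0')
    for n in('pin_head','lever_tip','white_mark','red_mark','fixture','frame_slot','ink_pot_mid','tape_roll_mid'):
        for d in nets.mark_of(p,n)[:2]: print(c,n,round(d['confidence'],2),w(p,d['point']).round(1))
E
```

```text
{'t': np.float64(0.0), 'joints': array([ 1.2  ,  0.492,  1.559, -0.   ,  1.092, -0.106]), 'qvel': array([ 0.   ,  0.001,  0.001, -0.001,  0.002, -0.   ]), 'tau': array([-5.0000e-03, -6.1264e+01, -2.5818e+01,  6.9000e-02,  4.8000e-02,
       -0.0000e+00]), 'eef_pos': array([163.436, 602.927, 176.946]), 'tcp_rot': array([-1.572,  0.   , -0.265]), 'ft_force': array([-0.461, -0.318,  0.089]), 'moment': array([ 0.002,  0.034, -0.064]), 'opening': np.float64(1.003)}
[[ 0.965 -0.     0.262]
 [-0.262 -0.001  0.965]
 [-0.    -1.    -0.001]] 18.8
top pin_head 0.83 [599.1 -75.8 144. ]
top lever_tip 0.83 [654.   -1.1 135.5]
top lever_tip 0.27 [ 572.7 -226.9   31.2]
top white_mark 0.95 [650.5 -75.4  49.5]
top red_mark 0.77 [ 594.3 -157.2   47.6]
top fixture 0.65 [591.7 -74.7   1.6]
top frame_slot 0.79 [594.1 -73.3  47.1]
top ink_pot_mid 0.91 [596.3  75.3  44.7]
top ink_pot_mid 0.34 [650.8 -77.2  46.1]
top tape_roll_mid 0.86 [ 575.  -230.2   29.9]
scene pin_head 0.55 [593.  -77.3 148.7]
scene pin_head 0.47 [594.6 -72.5  41.2]
scene lever_tip 0.68 [651.6  -2.4 131. ]
scene white_mark 0.83 [650.1 -77.8  49.5]
scene fixture 0.95 [ 5.932e+02 -7.330e+01  5.000e-01]
scene frame_slot 0.59 [594.6 -73.8  43.3]
scene ink_pot_mid 0.74 [596.1  75.6  45.6]
scene tape_roll_mid 0.81 [ 568.3 -227.    33.1]
```

View pics/top0.png

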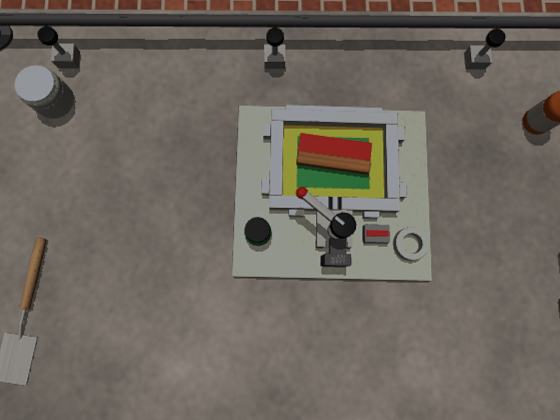

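View pics/scene0.png

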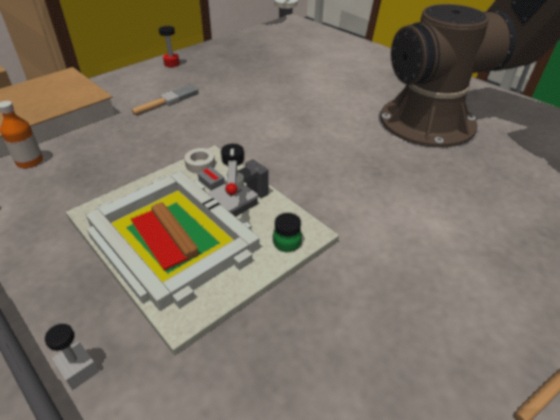

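The networks' points agree with the picture: pin axis is about (594.5, -74.5), the ball (653, -2) at radius 93 and height about 133, so the lever is at about +0.9. Ball pixel is (302,192), head (343,225) and red mark (377,234) in the top view. Next I square the tool up, close the fingers and travel over.

>>> apply_moves(increments=[[[0,-1.5,0],[0,-7.6,0],0],[[0,-1.5,0],[0,-7.6,0],0],[[3.5,0,-5.0],[0,0,0],0],[[3.5,0,-5.0],[0,0,0],0],[[3.5,0,-5.0],[0,0,0],0]])

```text
t: 1.52
eef_pos: [270.5, 453.0, 207.8]
tcp_rot: [-1.57, -0.0, 0.015]
ft_force: [0.8, 0.3, 0.3]
opening: 0.528
```

>>> apply_moves(increments=[[[3.5,0,-5.0],[0,0,0],0],[[3.5,0,-5.0],[0,0,0],0],[[3.5,0,-5.0],[0,0,0],0],[[3.5,0,-5.0],[0,0,0],0],[[3.5,0,-5.0],[0,0,0],0]])

```text
t: 2.15
eef_pos: [453.2, 198.8, 209.1]
tcp_rot: [-1.569, -0.004, 0.017]
ft_force: [0.7, 0.4, 0.4]
opening: 0.021
```

>>> apply_moves(increments=[[[3.4,0,-5.0],[0,1,0],0],[[3.4,0,-5.0],[0,0,0],0],[[3.4,0,-5.0],[0,0,0],0],[[3.4,0,-5.0],[0,0,0],0],[[0,0,0],[0,0,0],0]])

```text
t: 2.78
eef_pos: [595.1, -11.5, 209.5]
tcp_rot: [-1.568, -0.006, -0.006]
ft_force: [-0.5, 0.7, -0.8]
opening: 0.001
```

```bash
python3 - <<'E'
from h import *
s=readout.state(); print(s['eef_pos'].round(1),s['tcp_rot'].round(3))
p=read_camera('wrist'); save(p,'w1')
for n in('pin_head','lever_tip','white_mark','red_mark','frame_slot'):
    for d in nets.mark_of(p,n)[:1]: print(n,round(d['confidence'],2),w(p,d['point'],s).round(1))
E
```

```text
[595.1 -11.5 209.5] [-1.568 -0.006 -0.006]
pin_head 0.82 [596.5 -73.4 152.5]
white_mark 0.78 [651.3 -73.8  50.8]
red_mark 0.6 [ 592.3 -152.2   41.8]
frame_slot 0.84 [600.  -70.   47.8]
```

View pics/w1.png

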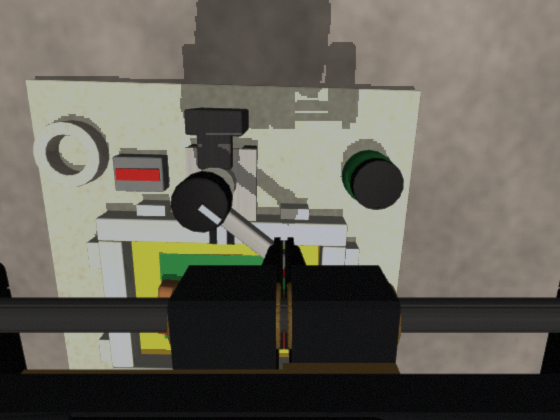

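The wrist view shows the closed fingers beside the lever on its counter-clockwise side (head at (203,202)). It puts the axis at about (595.5, -74). Lower beside the bar and push.

>>> apply_moves(increments=[[[0,4.4,0],[0,0,0],0],[[0,4.4,0],[0,0,0],0],[[1.4,0,-1.0],[0,0,0],0],[[1.0,0,-0.6],[0,0,0],0],[[1.0,0,-0.6],[0,0,0],0]])

```text
t: 3.7
eef_pos: [631.2, -26.1, 126.7]
tcp_rot: [-1.569, -0.014, 0.005]
ft_force: [0.6, -0.5, 0.3]
opening: 0.005
```

>>> apply_moves(increments=[[[0,0.4,-0.8],[0,0,0],0],[[0.5,0,-0.7],[0,0,0],0],[[0.4,0,-0.7],[0,0,0],0],[[0.3,0,-0.5],[0,0,0],0],[[0,0,0],[0,0,0],0]])

```text
t: 4.32
eef_pos: [645.4, -56.0, 124.7]
tcp_rot: [-1.57, -0.017, 0.004]
ft_force: [0.2, -0.2, -0.0]
opening: 0.001
```

>>> apply_moves(increments=[[[0,0,3],[0,1,0],0],[[0,-4,4],[0,0,0],0],[[-1,-4,5],[0,0,0],0],[[0,0,5],[0,0,0],0],[[0,0,0],[0,0,0],0]])

```text
t: 4.95
eef_pos: [635.2, 117.9, 206.1]
tcp_rot: [-1.568, -0.016, -0.015]
ft_force: [-0.1, 0.8, -0.4]
opening: 0.004
```

```bash
cat > m.py <<'E'
from h import *
import sys
s=readout.state(); print(s['eef_pos'].round(1),s['tcp_rot'].round(3))
for c in('top','scene'):
    p=read_camera(c); save(p,c+sys.argv[1])
    for n in('pin_head','lever_tip','white_mark','red_mark'):
        for d in nets.mark_of(p,n)[:1]: print(c,n,round(d['confidence'],2),w(p,d['point']).round(1))
    if c=='top': cv2.imwrite('pics/crop%s.png'%sys.argv[1],cv2.resize(cv2.cvtColor(p['img'][150:290,250:430],cv2.COLOR_RGB2BGR),None,fx=4,fy=4,interpolation=2))
E
python3 m.py 1
```

```text
[635.2 117.9 206.1] [-1.568 -0.016 -0.015]
top pin_head 0.74 [597.7 -77.3 148.2]
top lever_tip 0.76 [655.1  -1.3 132.1]
top white_mark 0.66 [648.4 -76.5  49.5]
top red_mark 0.57 [ 595.1 -158.6   50.8]
scene pin_head 0.67 [593.7 -73.8 146.9]
scene lever_tip 0.63 [648.1   1.2 129.5]
scene white_mark 0.61 [652.9 -77.7  48. ]
scene red_mark 0.95 [ 589.7 -159.6   48.8]
```

View pics/crop1.png

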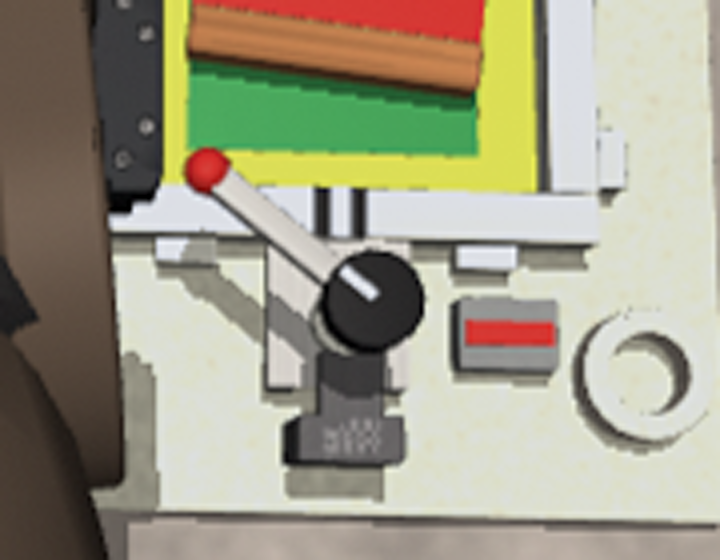

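The crop shows the lever unmoved: ball at (207,170), head at (372,300), red mark at (510,333). The finger must have crossed over the bar before it had finished descending. I'll go back, descend fully first, then push slowly.

>>> apply_moves(increments=[[[-2.0,0,-6.0],[0,-0.8,0.9],0],[[-2.2,0,-5.5],[0,0,0],0],[[0,0,0],[0,0,0],0],[[0,4.0,0],[0,0,0],0],[[0,0,0],[0,0,0],0]])

```text
t: 6.08
eef_pos: [592.3, -2.6, 164.4]
tcp_rot: [-1.569, -0.0, -0.007]
ft_force: [0.5, 0.1, 0.7]
opening: 0.003
```

>>> apply_moves(increments=[[[0,4.0,0],[0,0,0],0],[[0,0,0],[0,0,0],0],[[0,0.3,0],[0,0,0],0],[[0,0,0],[0,0,0],0],[[0,0,0],[0,0,0],0]])

```text
t: 6.7
eef_pos: [596.8, -1.1, 128.3]
tcp_rot: [-1.569, -0.01, -0.005]
ft_force: [-0.2, -1.2, 0.3]
opening: 0.003
```

>>> apply_moves(increments=[[[-0.4,1.1,0],[0,0,0.5],0],[[0,0,0],[0,0,0],0],[[0.6,0,-0.9],[0,0,0],0],[[0.6,0,-0.9],[0,0,0],0],[[0,0,0],[0,0,0],0]])

```text
t: 7.32
eef_pos: [605.9, -20.8, 117.2]
tcp_rot: [-1.569, -0.002, -0.005]
ft_force: [-0.2, -0.7, -0.3]
opening: 0.003
```

>>> apply_moves(increments=[[[0.5,0,-0.5],[0,0,0],0],[[0.5,0,-0.4],[0,0,0],0],[[0.5,0,-0.4],[0,0,0],0],[[0.5,0,-0.5],[0,0,0],0],[[0,0,0],[0,0,0],0]])

```text
t: 7.95
eef_pos: [627.3, -40.3, 117.2]
tcp_rot: [-1.569, -0.002, -0.005]
ft_force: [-0.6, 0.3, -0.1]
opening: 0.006
```

```bash
python3 m.py 2
```

```text
[627.3 -40.3 117.2] [-1.569 -0.002 -0.005]
scene pin_head 0.67 [593.1 -76.6 149.6]
scene lever_tip 0.64 [651.6  -2.3 130.8]
scene white_mark 0.67 [652.3 -77.4  48.6]
scene red_mark 0.8 [ 590.9 -159.5   45.9]
```

View pics/scene2.png

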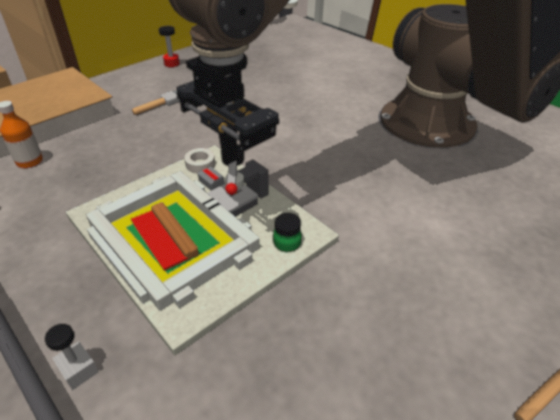

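The fingers (tip near (230,163)) appear beside the head and the ball is still at (231,188). I'll project the TCP to compare.

```bash
python3 - <<'E'
from h import *
s=readout.state(); print(s['eef_pos'].round(1), s['ft_force'].round(2), s['opening'])
p=read_camera('scene'); f=210/np.tan(np.radians(p['vfov']/2)); K=np.array([[f,0,p['cx']],[0,f,p['cy']],[0,0,1.]])
T=s['eef_pos']
P=np.array([T,T+[0,0,60],[595.5,-74,150],[652,-2,131],[625,-38,131]],float)
print(cv2.projectPoints(P,np.array(p['rvec'],float),np.array(p['tvec'],float),K,None)[0].round(0)[:,0])
im=cv2.cvtColor(p['img'][110:230,170:310],cv2.COLOR_RGB2BGR)
a=cv2.resize(im,None,fx=5,fy=5,interpolation=2)
cv2.imwrite('pics/z3.png',a)
E
```

```text
[627.  -39.9 117.4] [-0.38 -0.62 -0.02] 0.0027046857823452225
[[231. 178.]
 [229. 151.]
 [231. 149.]
 [233. 188.]
 [232. 172.]]
```

View pics/z3.png

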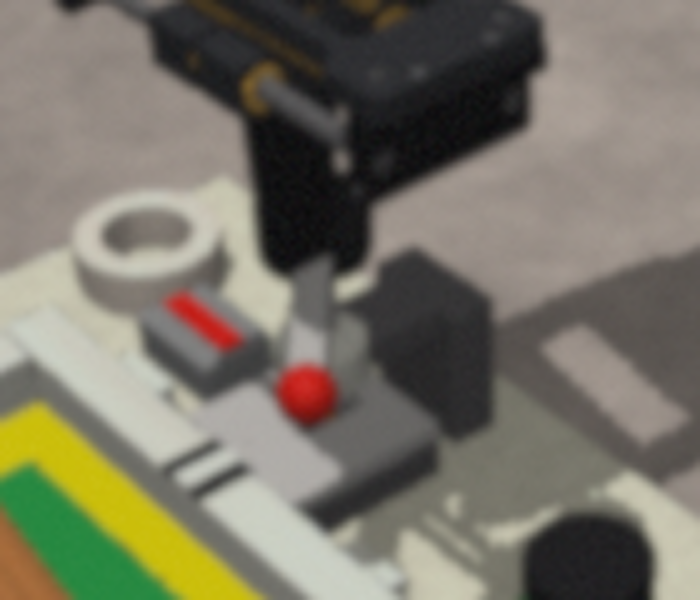

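```bash
python3 - <<'E'
from h import *
s=readout.state()
p=read_camera('wrist'); save(p,'w4'); f=210/np.tan(np.radians(p['vfov']/2))
M=np.linalg.inv(np.array(p['mount'])); print(np.array(p['mount']).round(3),f)
Rt=toolR(s)
def pr(t): c=(M@np.append(t,1))[:3]; return (f*c[:2]/c[2]+[p['cx'],p['cy']]).round(0)
for t in([0,0,0],[0,-30,0],[10,0,0],[-10,0,0],[10,0,12],[10,0,-12],[-10,-60,0]): print(t,pr(t))
for n,P in dict(head=[595.5,-74,150],ball=[653,-2,131]).items(): print(n,pr(Rt.T@(np.array(P)-s['eef_pos'])))
E
```

```text
[[-0.00000e+00  9.64000e-01  2.67000e-01 -7.47350e+01]
 [-1.00000e-03 -2.67000e-01  9.64000e-01 -2.07336e+02]
 [ 1.00000e+00  0.00000e+00  1.00000e-03  8.63000e-01]
 [ 0.00000e+00  0.00000e+00  0.00000e+00  1.00000e+00]] 375.1229251021077
[0, 0, 0] [282. 233.]
[0, -30, 0] [282. 253.]
[10, 0, 0] [282. 249.]
[-10, 0, 0] [282. 217.]
[10, 0, 12] [302. 249.]
[10, 0, -12] [262. 249.]
[-10, -60, 0] [281. 259.]
head [210. 195.]
ball [348. 284.]
```

View pics/w4.png

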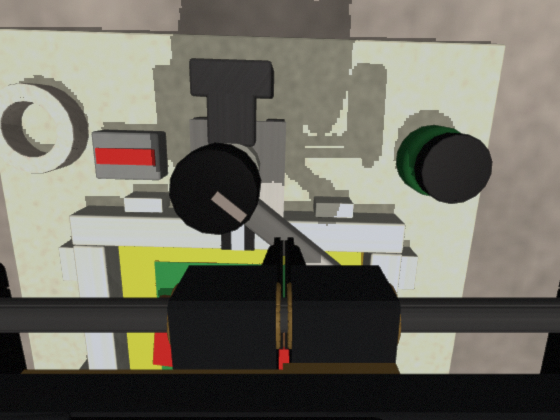

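The wrist view shows the real fingertips ending near row 238, but the stated TCP projects to row 217–233. The scene view agrees: the fingers end about 30 mm short of the reported TCP, so both passes went over the bar. I'll back off, go about 30 mm lower, and push again.

>>> apply_moves(increments=[[[-1.7,0,2.0],[0,0,0],0],[[-1.6,0,1.8],[0,0,0],0],[[0,0,0],[0,0,0],0],[[0,1.5,0],[0,0,0],0],[[0,1.2,0],[0,0,0],0]])

```text
t: 9.18
eef_pos: [594.8, -2.0, 89.3]
tcp_rot: [-1.57, -0.004, -0.006]
ft_force: [0.5, -0.7, -0.0]
opening: 0.003
```

>>> apply_moves(increments=[[[0,0,0],[0,0,0],0],[[0.5,0,-0.6],[0,0,0],0],[[0.5,0,-0.6],[0,0,0],0],[[0.5,0,-0.6],[0,0,0],0],[[0.4,0,-0.4],[0,0,0],0]])

```text
t: 9.8
eef_pos: [615.2, -26.3, 87.9]
tcp_rot: [-1.569, -0.002, -0.007]
ft_force: [-1.4, 3.5, -0.3]
opening: 0.003
```

Contact now shows as 3.8 N. Continue the arc.

>>> apply_moves(increments=[[[0.7,0,-0.4],[0,0,0],0],[[0.7,0,-0.4],[0,0,0],0],[[0.5,0,-0.6],[0,0,0],0],[[0.4,0,-0.6],[0,0,0],0],[[0,0,0],[0,0,0],0]])

```text
t: 10.42
eef_pos: [639.2, -48.1, 87.7]
tcp_rot: [-1.569, -0.001, -0.007]
ft_force: [-1.1, 1.5, -0.8]
opening: 0.008
```

>>> apply_moves(increments=[[[0.4,0,-0.4],[0,0,0],0],[[0.2,0,-0.3],[0,0,0],0],[[0,0,0],[0,0,0],0],[[0,0,1.5],[0,0,0],0],[[0,-2,1.5],[0,0,0],0]])

```text
t: 11.05
eef_pos: [645.4, -24.8, 106.9]
tcp_rot: [-1.569, 0.001, -0.008]
ft_force: [-0.7, -0.2, 0.9]
opening: 0.004
```

>>> apply_moves(increments=[[[0,-4,4],[0,0,0],0],[[0,-4,5],[0,0,0],0],[[0,0,5],[0,0,0],0],[[0,0,4],[0,0,0],0],[[0,0,0],[0,0,0],0]])

```text
t: 11.68
eef_pos: [646.9, 164.7, 191.4]
tcp_rot: [-1.568, -0.005, -0.006]
ft_force: [-0.2, -0.4, -0.5]
opening: 0.006
```

```bash
python3 m.py 5
```

```text
[646.9 164.7 191.4] [-1.568 -0.005 -0.006]
top pin_head 0.89 [595.7 -75.3 146. ]
top lever_tip 0.78 [685.8 -65.5 133.7]
top white_mark 0.69 [649.1 -76.5  48.4]
top red_mark 0.88 [ 593.6 -159.6   47.4]
scene pin_head 0.87 [593.4 -75.9 148.7]
scene lever_tip 0.63 [683.2 -66.  130. ]
scene white_mark 0.63 [650.3 -77.4  50. ]
scene red_mark 0.93 [ 590.1 -161.1   46.8]
```

View pics/crop5.png

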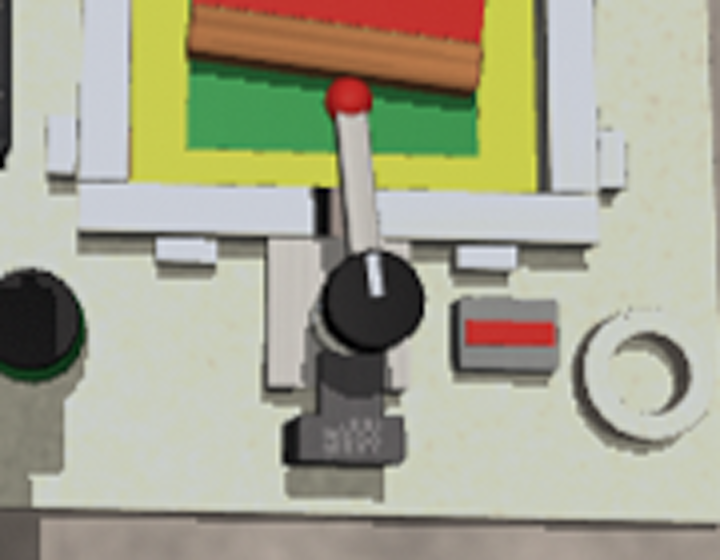

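The crop shows the lever nearly there: ball (349,97), head (372,300), about +0.13 from the white-mark line after the board yaw of -0.025. It needs about 6.5 mm more at the push radius.

>>> apply_moves(increments=[[[0,0,-5],[0,0,0],0],[[0,0,-5],[0,0,0],0],[[0,2,-5],[0,0,0],0],[[0,4,-3.5],[0,0,0],0],[[0,0,0],[0,0,0],0]])

```text
t: 12.8
eef_pos: [646.2, -30.8, 129.6]
tcp_rot: [-1.569, -0.007, -0.012]
ft_force: [1.3, 0.3, -0.0]
opening: 0.008
```

>>> apply_moves(increments=[[[0,4,0],[0,0,0],0],[[0,0,0],[0,0,0],0],[[0,0.5,0],[0,0,0],0],[[0,0,0],[0,0,0],0],[[0,0,0],[0,0,0],0]])

```text
t: 13.42
eef_pos: [649.8, -29.3, 90.4]
tcp_rot: [-1.57, -0.015, -0.011]
ft_force: [0.0, -0.4, 0.1]
opening: 0.01
```

>>> apply_moves(increments=[[[-0.2,0,-1.2],[0,0,0.8],0],[[0,0,-1.0],[0,0,0],0],[[0,0,-0.7],[0,0,0],0],[[0,0,-0.2],[0,0,0],0],[[0,0,0],[0,0,0],0]])

```text
t: 14.05
eef_pos: [648.1, -62.6, 91.7]
tcp_rot: [-1.569, -0.002, -0.012]
ft_force: [-0.0, 1.3, 1.2]
opening: 0.005
```

>>> apply_moves(increments=[[[0,0,1.5],[0,0,0],0],[[0,-2,2.5],[0,0,0],0],[[0,-4,5],[0,0,0],0],[[0,-4,5],[0,0,0],0],[[-1,0,4],[0,0,0],0]])

```text
t: 14.68
eef_pos: [639.0, 121.4, 191.8]
tcp_rot: [-1.569, 0.001, -0.014]
ft_force: [0.5, -0.3, -0.4]
opening: 0.002
```

```bash
python3 m.py 6
```

```text
[639.  121.4 191.8] [-1.569e+00  1.000e-03 -1.400e-02]
top pin_head 0.69 [599.6 -74.8 144.4]
top lever_tip 0.66 [685.4 -74.5 135. ]
top white_mark 0.96 [651.4 -72.7  50. ]
top red_mark 0.97 [ 596.5 -157.    48.2]
scene pin_head 0.55 [592.8 -75.3 147.6]
scene lever_tip 0.74 [684.1 -76.7 126.9]
scene white_mark 0.74 [653.2 -78.1  49. ]
scene red_mark 0.83 [ 590.4 -160.4   47.3]
```

View pics/crop6.png

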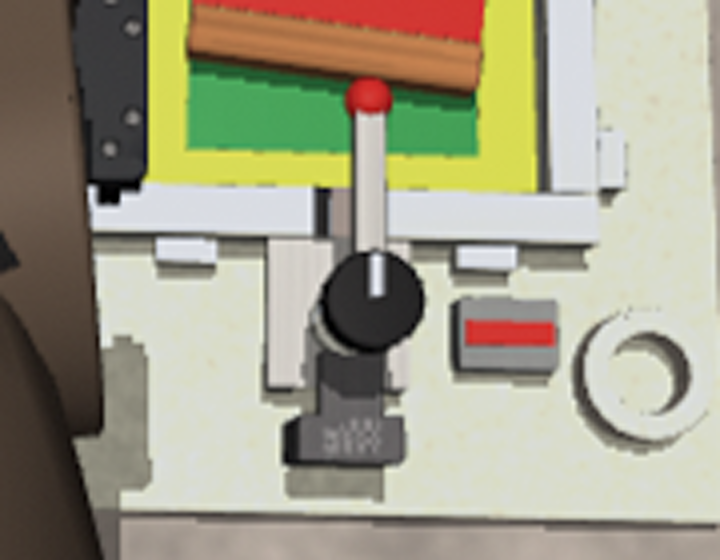

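The crop shows the lever over the white mark: ball (369,97), head (372,300), so joint about +0.03, within the 0.1 limit. Now I go over the head and press.

>>> apply_moves(increments=[[[-1.1,0,-4.8],[0,0.7,0],0],[[-1.1,0,-4.8],[0,0,0],0],[[-1.1,0,-4.8],[0,0,0],0],[[-1.0,0,-4.6],[0,0,0],0],[[0,0,0],[0,0,0],0]])

```text
t: 15.8
eef_pos: [588.9, -79.3, 187.6]
tcp_rot: [-1.57, 0.006, -0.032]
ft_force: [0.1, 0.5, 0.3]
opening: 0.0
```

>>> apply_moves(increments=[[[0,3,0],[0,0,0],0],[[0,1.5,0],[0,0,0],0],[[0,0,0],[0,0,0],0],[[0,0,0],[0,0,0],0],[[0,0,0],[0,0,0],0]])

```text
t: 16.42
eef_pos: [590.0, -78.9, 143.2]
tcp_rot: [-1.57, 0.004, -0.033]
ft_force: [0.4, 0.9, -0.3]
opening: 0.004
```

>>> apply_moves(increments=[[[0.5,0,0.4],[0,0,0],0],[[0,0.8,0],[0,0,0],0],[[0,0.6,0],[0,0,0],0],[[0,0.5,0],[0,0,0],0],[[0,0,0],[0,0,0],0]])

```text
t: 17.05
eef_pos: [595.7, -74.5, 123.4]
tcp_rot: [-1.57, 0.003, -0.033]
ft_force: [-0.6, -0.6, 0.2]
opening: 0.006
```

>>> apply_moves(increments=[[[0,0.4,0],[0,0,0],0],[[0,0.4,0],[0,0,0],0],[[0,0.4,0],[0,0,0],0],[[0,0.4,0],[0,0,0],0],[[0,0,0],[0,0,0],0]])

```text
t: 17.68
eef_pos: [596.0, -74.7, 107.4]
tcp_rot: [-1.57, 0.002, -0.033]
ft_force: [0.9, -0.5, 0.4]
opening: 0.005
```

>>> apply_moves(increments=[[[0,0.3,0],[0,0,0],0],[[0,0.3,0],[0,0,0],0],[[0,0.3,0],[0,0,0],0],[[0,0.3,0],[0,0,0],0],[[0,0.3,0],[0,0,0],0]])

```text
t: 18.3
eef_pos: [596.2, -74.8, 93.7]
tcp_rot: [-1.571, -0.0, -0.033]
ft_force: [-1.8, 0.1, 4.9]
opening: 0.005
```

>>> apply_moves(increments=[[[0,0.3,0],[0,0,0],0],[[0,0.3,0],[0,0,0],0],[[0,0.2,0],[0,0,0],0],[[0,0.2,0],[0,0,0],0],[[0,0.2,0],[0,0,0],0]])

```text
t: 18.92
eef_pos: [596.3, -74.7, 82.8]
tcp_rot: [-1.571, -0.001, -0.033]
ft_force: [-1.4, -0.3, 5.3]
opening: 0.006
```

>>> apply_moves(increments=[[[0,0.2,0],[0,0,0],0],[[0,0.2,0],[0,0,0],0],[[0,0.2,0],[0,0,0],0],[[0,0.2,0],[0,0,0],0],[[0,0.2,0],[0,0,0],0]])

```text
t: 19.55
eef_pos: [596.8, -74.9, 81.0]
tcp_rot: [-1.573, -0.007, -0.032]
ft_force: [-7.1, 1.2, 22.1]
opening: 0.004
```

It stops hard at 81 with 22 N. I'll lift off and check the head height.

>>> apply_moves(increments=[[[0,0.1,0],[0,0,0],0],[[0,0.1,0],[0,0,0],0],[[0,-4,0],[0,0,0],0],[[0,-5,4],[0,0,0],0],[[0,-2,5],[0,0,0],0]])

```text
t: 20.18
eef_pos: [598.3, 14.5, 191.7]
tcp_rot: [-1.572, -0.005, -0.037]
ft_force: [0.7, -0.2, -0.8]
opening: 0.002
```

>>> apply_moves(increments=[[[1,0,5],[0,0,0],0],[[1.5,0,5],[0,-1.5,0],0],[[1.5,0,4],[0,0,0],0],[[0,0,0],[0,0,0],0],[[0,0,0],[0,0,0],0]])

```text
t: 20.8
eef_pos: [643.4, 160.5, 193.1]
tcp_rot: [-1.572, -0.008, -0.007]
ft_force: [-0.4, 0.0, -0.3]
opening: 0.004
```

```bash
python3 m.py 7; python3 - <<'E'
from h import *
p=cv2.imread('pics/scene7.png'); a=cv2.resize(p[120:230,160:320],None,fx=4.5,fy=4.5,interpolation=2)
b=cv2.resize(cv2.imread('pics/scene0.png')[130:215,180:300],None,fx=2,fy=2,interpolation=2)
a[:b.shape[0],-b.shape[1]:]=b; cv2.imwrite('pics/c7.png',a)
E
```

```text
[643.4 160.5 193.1] [-1.572 -0.008 -0.007]
top pin_head 0.95 [598.1 -72.4 114. ]
top lever_tip 0.75 [687.6 -75.2 101.3]
top white_mark 0.79 [651.4 -73.3  51.2]
top red_mark 0.63 [ 594.2 -159.8   49.6]
scene pin_head 0.57 [593.4 -75.6 117.5]
scene lever_tip 0.72 [685.8 -75.1  97.6]
scene white_mark 0.74 [652.7 -76.2  47.4]
scene red_mark 0.73 [ 592.  -160.9   44.2]
```

View pics/c7.png

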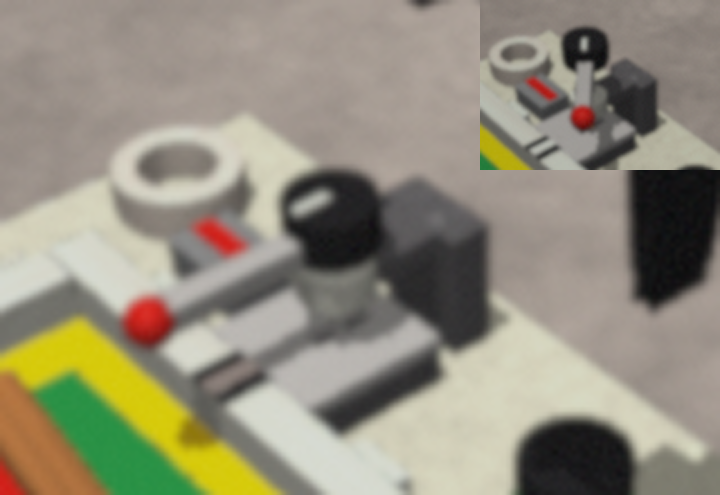

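The networks give head z about 116 and ball about 99, so the pin is fully down with the lever still at about 0 (crop: head (330,200), ball (148,320)). The fingertip is therefore about 37 mm short of the TCP, and I'll swing at TCP z about 57.

>>> apply_moves(increments=[[[0,0,-5],[0,0,0],0],[[0,0,-5],[0,0,0],0],[[0,2,-5],[0,0,0],0],[[0,4,-4],[0,0,0],0],[[0,0,0],[0,0,0.4],0]])

```text
t: 21.92
eef_pos: [643.1, -34.8, 133.0]
tcp_rot: [-1.572, -0.004, -0.006]
ft_force: [-0.7, -0.2, -0.7]
opening: 0.007
```

>>> apply_moves(increments=[[[0,4,0],[0,0,0],0],[[0,2,0],[0,0,0],0],[[0,0,0],[0,0,0],0],[[0,1,0],[0,0,0],0],[[0,0,0],[0,0,0],0]])

```text
t: 22.55
eef_pos: [646.7, -32.4, 66.4]
tcp_rot: [-1.573, -0.011, -0.005]
ft_force: [1.0, 0.0, 0.3]
opening: 0.003
```

>>> apply_moves(increments=[[[0,0.9,0],[0,0,0.5],0],[[0,0,-1.3],[0,0,0],0],[[0,0,-1.3],[0,0,0],0],[[0,0,-1.0],[0,0,0],0],[[0,0,-0.7],[0,0,0],0]])

```text
t: 23.18
eef_pos: [647.0, -77.8, 58.2]
tcp_rot: [-1.572, -0.003, -0.006]
ft_force: [-1.7, 4.0, -1.1]
opening: 0.004
```

Pushing well. Continue round the arc.

>>> apply_moves(increments=[[[-0.1,0,-1.1],[0,0,0],0],[[-0.4,0,-1.0],[0,0,0],0],[[-0.6,0,-0.9],[0,0,0],0],[[-0.7,0,-0.7],[0,0,0],0],[[0,0,0],[0,0,0],0]])

```text
t: 23.8
eef_pos: [627.7, -118.1, 58.6]
tcp_rot: [-1.572, -0.004, -0.006]
ft_force: [0.5, 1.2, 0.1]
opening: 0.003
```

```bash
python3 m.py 8
```

```text
[ 627.7 -118.1   58.6] [-1.572 -0.004 -0.006]
top pin_head 0.87 [598.8 -74.6 113.9]
top white_mark 0.59 [651.1 -73.5  49.6]
scene pin_head 0.97 [593.6 -78.3 114.8]
scene lever_tip 0.96 [ 616.  -158.2   98.1]
scene white_mark 0.7 [650.4 -76.7  46.1]
```

>>> apply_moves(increments=[[[-0.5,0,-0.2],[0,0,0],0],[[-0.5,0,-0.2],[0,0,0],0],[[-0.2,0,-0.1],[0,0,0],0],[[0,0,0],[0,0,0],0],[[0,0,0],[0,0,0],0]])

```text
t: 24.92
eef_pos: [615.8, -122.0, 58.5]
tcp_rot: [-1.572, -0.005, -0.005]
ft_force: [0.5, 1.0, -0.6]
opening: 0.002
```

```bash
python3 m.py 9
```

```text
[ 615.8 -122.    58.5] [-1.572 -0.005 -0.005]
top pin_head 0.58 [598.3 -74.8 113.9]
top lever_tip 0.68 [599.5  73.9  49.8]
top white_mark 0.74 [649.5 -77.9  49.5]
top red_mark 0.38 [649.6 -75.6  48.4]
scene pin_head 0.89 [591.6 -76.9 116.8]
scene lever_tip 0.91 [ 595.6 -163.5   99. ]
scene white_mark 0.89 [650.  -76.2  48.2]
scene red_mark 0.9 [ 592.2 -159.2   48.5]
```

Close. Back off and look from above.

>>> apply_moves(increments=[[[2,0,0],[0,0,0],0],[[2,-4,3],[0,0,0],0],[[1,-5,5],[0,0,0],0],[[0,-4,6],[0,0,0],0],[[0,0,6],[0,0,0],0]])

```text
t: 26.05
eef_pos: [666.5, 65.6, 181.5]
tcp_rot: [-1.571, -0.002, -0.012]
ft_force: [0.3, -0.3, -0.7]
opening: 0.002
```

>>> apply_moves(increments=[[[0,0,6],[0,0,0],0],[[0,0,4],[0,0,0],0],[[0,0,0],[0,0,0],0],[[0,0,0],[0,0,0],0],[[0,0,0],[0,0,0],0]])

```text
t: 26.68
eef_pos: [666.1, 170.9, 181.7]
tcp_rot: [-1.572, -0.001, -0.009]
ft_force: [-0.8, 0.7, -0.0]
opening: 0.005
```

```bash
python3 m.py 10
```

```text
[666.1 170.9 181.7] [-1.572e+00 -1.000e-03 -9.000e-03]
top pin_head 0.76 [596.9 -76.6 114.3]
top lever_tip 0.58 [ 599.7 -164.4  100. ]
top white_mark 0.69 [651.9 -72.9  49. ]
top red_mark 0.88 [ 593.9 -159.1   47.8]
scene pin_head 0.55 [595.1 -76.3 115.7]
scene lever_tip 0.94 [ 594.4 -162.8   95.9]
scene white_mark 0.64 [648.8 -76.4  48.4]
scene red_mark 0.96 [ 590.7 -156.4   47.7]
```

View pics/crop10.png

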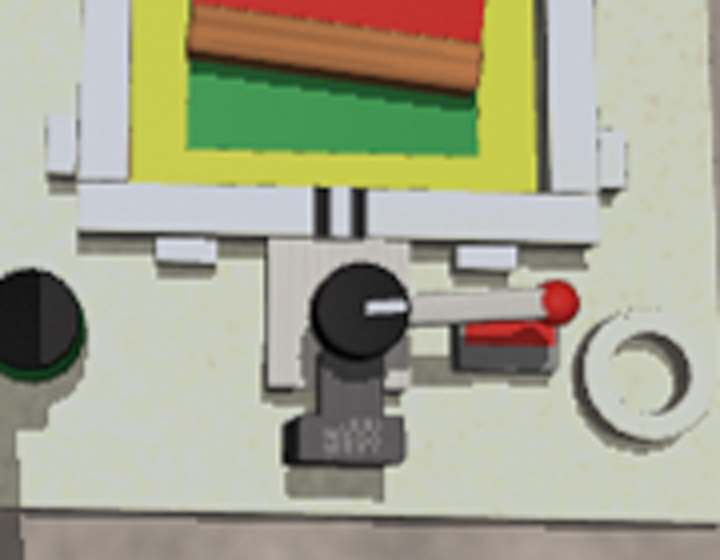

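The lever is almost over the red mark (ball (560,301), head (360,312)) but slightly short. I'll compute the exact angle from these pixels at the known heights, along with the board yaw.

```bash
cat > r.py <<'E'
from h import *
p=read_camera('top'); f=210/np.tan(np.radians(p['vfov']/2)); K=np.array([[f,0,p['cx']],[0,f,p['cy']],[0,0,1.]])
Rm=cv2.Rodrigues(np.array(p['rvec'],float))[0]; o=-Rm.T@np.array(p['tvec']).ravel()
def at(u,v,z): d=Rm.T@np.linalg.inv(K)@[u,v,1]; return (o+d*(z-o[2])/d[2])[:2]
hsv=cv2.cvtColor(p['img'],cv2.COLOR_RGB2HSV)
def ball(x0,x1,y0,y1):
    m=((hsv[...,0]<8)|(hsv[...,0]>172))&(hsv[...,1]>150)&(hsv[...,2]>70)
    v,u=np.nonzero(m[y0:y1,x0:x1]); return (u.min()+u.max())/2+x0,(v.min()+v.max())/2+y0
def crop(x,y): return 250+(x+.5)/4-.5,150+(y+.5)/4-.5
b=ball(384,398,217,231); print('ball px',b); B=at(*b,99)
H=at(*crop(360,312),118); Hs=[at(*crop(372,300),150)]
a=at(*crop(30,508),20); c=at(*crop(714,523),20); yaw=np.arctan2(*(a-c)[[0,1]])*-1
g=at(*crop(510,333),43)
print('B',B,'H',H,Hs,'yaw',yaw,'red',g,'lever world',np.arctan2(B[1]-H[1],B[0]-H[0]),'joint',np.arctan2(B[1]-H[1],B[0]-H[0])-yaw, np.linalg.norm(B-H))
E
python3 r.py
```

```text
ball px (np.float64(389.0), np.float64(225.0))
B [ 599.59003462 -166.58722987] H [592.91596455 -71.73950408] [array([593.7634309 , -71.58193439])] yaw -0.0329968158247098 red [ 591.91073809 -158.59560822] lever world -1.5005459617979175 joint -1.4675491459732077 95.0822501746147
```

Joint reads about -1.47, so nudge about 0.1 further (finger x about 610.5).

>>> apply_moves(increments=[[[-0.4,0,-6],[0,0,0],0],[[-0.4,0,-6],[0,0,0],0],[[-0.6,0,-6],[0,0,0],0],[[-0.6,0,-6],[0,0,0],0],[[-0.6,0,-5],[0,0,0],0]])

```text
t: 27.85
eef_pos: [638.2, -122.1, 181.8]
tcp_rot: [-1.572, -0.002, -0.0]
ft_force: [0.6, 0.1, 0.1]
opening: 0.003
```

>>> apply_moves(increments=[[[0,0,0],[0,0,0],0],[[0,4,0],[0,0,0],0],[[0,4,0],[0,0,0],0],[[0,3,0],[0,0,0],0],[[0,0,0],[0,0,0],0]])

```text
t: 28.48
eef_pos: [639.1, -123.2, 70.1]
tcp_rot: [-1.572, -0.005, -0.004]
ft_force: [-0.3, 0.0, 0.6]
opening: 0.004
```

>>> apply_moves(increments=[[[-0.5,1.2,0],[0,0,0],0],[[-0.9,0,0],[0,0,0],0],[[-0.9,0,0],[0,0,0],0],[[-0.5,0,0],[0,0,0],0],[[0,0,0],[0,0,0],0]])

```text
t: 29.1
eef_pos: [611.2, -122.6, 61.4]
tcp_rot: [-1.574, -0.011, -0.003]
ft_force: [-0.2, 0.4, 0.5]
opening: 0.005
```

>>> apply_moves(increments=[[[2,0,0],[0,0,0],0],[[2,-4,3],[0,0,0],0],[[1,-5,5],[0,0,0],0],[[0,-4,6],[0,0,0],0],[[0,0,6],[0,0,0],0]])

```text
t: 29.72
eef_pos: [661.5, 65.3, 185.7]
tcp_rot: [-1.573, -0.011, -0.01]
ft_force: [0.3, -0.1, -0.3]
opening: 0.004
```

>>> apply_moves(increments=[[[0,0,6],[0,0,0],0],[[0,0,4],[0,0,0],0],[[0,0,0],[0,0,0],0],[[0,0,0],[0,0,0],0],[[0,0,0],[0,0,0],0]])

```text
t: 30.35
eef_pos: [661.6, 171.1, 187.1]
tcp_rot: [-1.573, -0.011, -0.007]
ft_force: [0.7, 0.1, -0.0]
opening: 0.005
```

```bash
python3 m.py 11;python3 r.py
```

```text
[661.6 171.1 187.1] [-1.573 -0.011 -0.007]
top pin_head 0.58 [599.6 -73.1 115.5]
top lever_tip 0.69 [ 589.5 -164.7  104.5]
top white_mark 0.58 [649.2 -76.9  51.7]
top red_mark 0.75 [ 594.7 -155.6   47.9]
scene pin_head 0.78 [593.8 -75.8 113.7]
scene lever_tip 0.78 [ 585.3 -165.6   95.6]
scene white_mark 0.96 [650.4 -78.2  48.3]
scene red_mark 0.56 [ 592.  -160.3   43.8]
ball px (np.float64(390.0), np.float64(228.0))
B [ 593.99861287 -168.13055525] H [592.91596455 -71.73950408] [array([593.7634309 , -71.58193439])] yaw -0.0329968158247098 red [ 591.91073809 -158.59560822] lever world -1.5595649646903087 joint -1.5265681488655989 96.3971310383916
```

View pics/crop11.png

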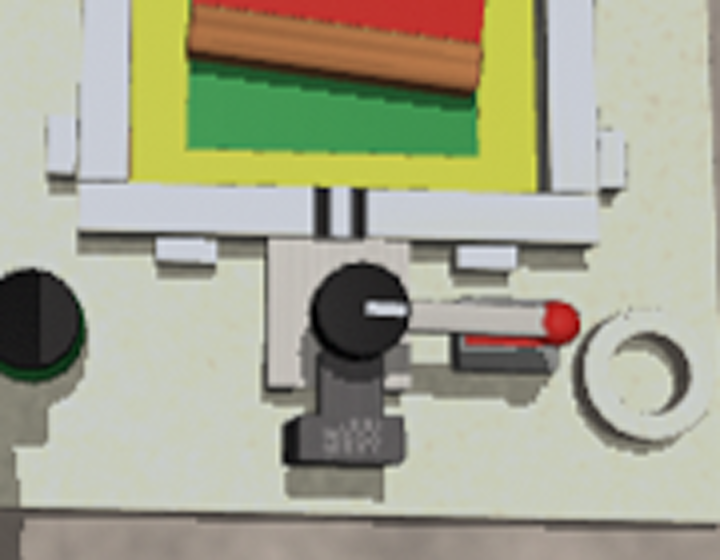

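Ball at (562,322) in the crop is about 2 px lower than the clipped mask gave. That makes the joint about -1.57. The head is still down (z about 115), and the frame, squeegee, pot and tape are at the same pixels as before. Hand in.

```bash
python3 -c "
from cell import env,readout
print(readout.state()['ft_force'].round(1)); print(env.job_done())"
```

```text
[ 0.  -0.2  0.5]
the job is handed in; nothing more can be done
None
```

The frame is locked onto the board: the lever points over the red mark, the pin is fully down and the arm is clear of everything. I handed the job in at about 30 s; no verdict was reported.

**What I did**
- I swung the lever to the white mark, ending at about +0.03 rad, and pressed the pin until it hit a hard stop at 22 N.
- I then swung the lever clockwise in two pushes, with a camera check after each.

**Last checks**
- **Pin:** the networks put the head at a height of about 114 to 116 mm, and 118 mm is fully down. The hard stop agrees.
- **Lever:** I read about -1.57 rad from the final picture. My script printed -1.53, because its search window cut off part of the ball. The networks suggest about -1.62.
- **Other items:** in the top-view crops the frame and squeegee are at the same pixels as before, as are the tape roll and the visible part of the ink pot. The wrist force was near zero.

**What went wrong on the way**
- The closed fingertips end about 37 mm short of the reported tool point.
- Because of that, my first two passes went over the lever without touching it. I then lowered the tool to allow for it.

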